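Snap the filler tub's lid shut all round

ROBOT

A 6-joint arm with a two-finger parallel gripper is mounted at the origin on a cart in front of the work surface, level with it; the furniture and walls round the work are solid. World frame = base frame: x ahead of the robot, y to its left, z up, the work surface at z = 0. Lengths are in m, angles in rad, forces in N, time in s.
With the tool pointing down it reaches from about 0.225 to 0.875 m from the base axis. Payload 3.4 kg.
Tool frame: the origin (TCP) lies at the very end of the fingers, on their centre line; the grasp point (between the pads) lies 19 mm behind it; z points along the fingers, y is the line along which they close (so a half turn about z gives the same grasp; the last joint's range is limited). The gripper opens to 85 mm and grips with 20 to 120 N. Pads are 22 mm wide; open, the fingers measure 114 mm over their backs; the gripper's body (76 mm by 85 mm) begins 54 mm behind the grasp point. The pads swing forward as they close: fully open they stand 13 mm farther back than shut.
Start: joints at [1.039, 0.276, 1.505, -0, 1.361, -0.121], TCP at [0.23, 0.527, 0.231] pointing down, gripper open.
Joint ranges: [-2.89, 2.89], [-0.75, 2.08], [0.22, 2.7], [-1.18, 4.32], [0.11, 2.71], [-2.7, 2.7]. Speed limits (rad/s): [2.57, 2.57, 3.14, 3.14, 3.14, 3.14].

INTERFACE

Orientations are given as a unit quaternion [w, x, y, z].
In Python, from rig import manip, get_image, camera_info gives the robot as it stands. The module is installed in compiled form; this text tells all that it offers.
- The arm moves only by the shell command python3 -m crank 'ROWS' [FORCE]. ROWS is a JSON object of lists of equal length, an entry for each row: "translation": the shift along the tool's x, y, z in mm, a list of three; "roll": the turn about the tool's z in rad; "fingers": the opening, from 0 (shut) to 1 (fully open). A call has 1 to 8 rows; each row shifts and turns the commanded pose from where the row before left it, along the tool's axes as they then stand; what a row does not reach is not made up. A row lasts 1/10 s, in which the tool goes at most 50 mm and 8.59 degrees, less where a joint would pass 70% of its speed; a pose out of reach is approached as far as the arm can. A call is refused whole if a number of a shift passes 50 or a number of a turn 0.15, either way. A call with a gripper value outside its range is refused whole. The fingers move at their own pace and stop on an object; FORCE is the grip in N (left out, the last holds). Time passes only in rows, so rows that do not move let the fingers close. It gives the time, the measured TCP pose, the force, the opening and the grip force at its end, in the units of the state.
- manip.get_state(): the state, without advancing time (a new reading comes with each control period).
- get_image(name): name is "side" or "top" or "wrist"; returns the picture (384x512x3 uint8, blue, green, red); there is no depth.
- camera_info(name): a dict with "mtx" (3x3 intrinsics, pixels), "D" ([k1, k2, p1, p2, k3] as OpenCV has them; the pictures are not rectified), "rvec" (rotation vector, rad) and "tvec" (3), from world to camera coordinates, as OpenCV has them. Camera axes: x right, y down, z forward; pixel columns grow to the right and rows downward; lengths in m; the calibration is good to about 2 mm. A picture is of the moment at which its call begins: read the wrist's pose just before it. camera_info takes no time and is no camera call; for the wrist camera it gives the pose at the moment of the call.
- manip.sign_off(): hands the job in; it is judged then, once.
The state is a dict: "clock": time; "qpos": joint angles; "qd": joint speeds; "effort": joint torques, N m; "position": TCP position; "ee_rot": TCP orientation; "contact_force": force on the tool from outside, world axes, zero at the start; "moment": the same for the moment, N m; "width": finger opening in m; "gripper_force": force on a finger pad.
Only numpy, scipy, OpenCV 4.12 (cv2) and the standard library are available. Lean on these libraries where they do the work, as an engineer would, in place of code of your own. Each camera call takes 0.05 s, during which the arm holds its last target. There are 200 camera calls.

TASK

Seal the round filler tub: go round its lid and press down every rim section that still stands up, with closed fingertips from above, until each one clicks shut and all six lie flat. Only press: do not lift, tip or shove the tub, and leave the other things on the bench where they are.

Things in the scene. Friction and masses are not known exactly. Their poses are not given: they have to be found in the camera images.
- tub: round grey plastic tub with a paper label band, a hanging wire handle and a white press-down lid; loose on the bench, about 0.9 kg; 136 mm across at the foot, 166 mm across the lid, 112 mm high with the lid shut. Origin: centre of its underside, z up; x points to rim section 1. The lid's middle is a six-sided rigid panel, fixed to the tub
- section_1 (a joint): fold angle of rim section 1 (rad): 0 = standing up, outer edge 12 mm above the shut height; 0.5 = pressed flat, its top level at 112 mm above the bench; clicked shut it rests near 0.48. A hook inside its skirt snaps under the tub's bead: let go before that, it springs back up; past it, it stays shut. Takes up to some 8 N straight down near the outer edge, more nearer the fold
- section_2 (a joint): fold angle of rim section 2, as section_1. The six sections follow each other anticlockwise seen from above, 60 degrees apart; each is a rigid piece 80 mm long round the rim and 25 mm wide, folding on a straight line 58 mm from the tub's axis
- section_3 (a joint): fold angle of rim section 3, as section_1
- section_4 (a joint): fold angle of rim section 4, as section_1
- section_5 (a joint): fold angle of rim section 5, as section_1
- section_6 (a joint): fold angle of rim section 6, as section_1
- press_1 (a point): point on the top face of rim section 1, mid-length by three small ridges, 16 mm outward of the fold line (74 mm from the tub's axis when shut); moves with the section
- press_2 (a point): the same point on rim section 2
- press_3 (a point): the same point on rim section 3
- press_4 (a point): the same point on rim section 4
- press_5 (a point): the same point on rim section 5
- press_6 (a point): the same point on rim section 6
- jar: bystander: glass jar with a yellow lid, 62 mm across, 78 mm high, left of the tub; origin under its centre
- lid_opener: bystander: thin bent steel tin opener, 170 mm long, lying between the robot and the tub; origin under its centre, long axis y
- scraper: bystander: paint scraper with a red handle, 160 mm long, lying at the left; origin under its centre, long axis x
- screwdriver: bystander: screwdriver with a blue handle, 200 mm long, lying at the left; origin under its centre, long axis y
- marker_0: bystander: white marker pen with a black cap, 123 mm long, lying at the left; origin under its centre, long axis y
- mouse: bystander: grey computer mouse, 110 mm long, 37 mm high, left of the keyboard; origin under its centre

How it is judged:
By the outcome, as a careful person would: the job done as asked, in the order asked, and still so for the second after the job is handed in, with the robot touching nothing.
It also fails if it takes over 56 s, if anything falls off the work surface, if the arm or the gripper's body presses on something with over 40 N, if the wrist force passes 120 N, or if a joint passes its speed limit or range.

## Working session

There is one attempt and no reset: what is moved stays moved. The work goes in short steps, Python scripts to look and compute and a shell command to move; the robot and the scene stay as the last step left them, time stands still between calls to the robot, and variables do not carry over. Pictures are saved under pics/ and viewed, at most 10 in all, crops included, and the job is handed in when it is done.

```bash
mkdir -p pics; python3 - <<'E'
from rig import manip,get_image,camera_info
import cv2,numpy as np
s=manip.get_state();print({k:np.round(v,3).tolist() for k,v in s.items()})
a=get_image("top");b=get_image("side")
cv2.imwrite("pics/top0.png",a);cv2.imwrite("pics/side0.png",b)
for n in("top","side"):
    c=camera_info(n);print(n,np.round(np.array(c["mtx"]),1).tolist(),c["D"],(-cv2.Rodrigues(np.array(c["rvec"]))[0].T@np.array(c["tvec"]).ravel()).round(3))
E
```

```text
{'clock': 0.0, 'qpos': [1.039, 0.277, 1.506, 0.0, 1.361, -0.121], 'qd': [0.001, -0.0, 0.0, 0.0, -0.001, 0.0], 'effort': [-0.001, -41.678, -24.58, -0.0, 0.011, 0.0], 'position': [0.229, 0.527, 0.23], 'ee_rot': [-0.0, 0.204, 0.979, -0.001], 'contact_force': [0.495, 0.683, 0.613], 'moment': [-0.011, 0.034, 0.047], 'gripper_force': 0.0, 'width': 0.085}
top [[352.2, 0.0, 253.8], [0.0, 352.2, 200.4], [0.0, 0.0, 1.0]] [0.01201262 0.         0.         0.         0.        ] [0.431 0.203 0.95 ]
side [[469.3, 0.0, 256.6], [0.0, 469.3, 196.4], [0.0, 0.0, 1.0]] [0.01452056 0.         0.         0.         0.        ] [ 0.017 -0.917  0.762]
```

View pics/top0.png

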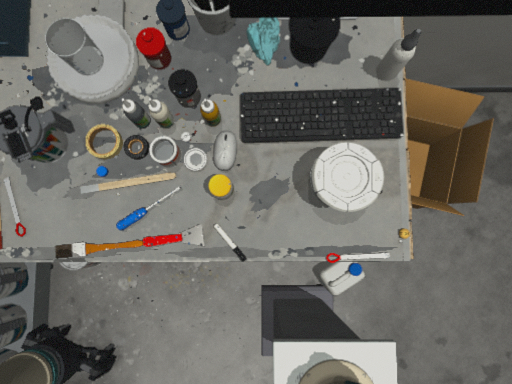

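View pics/side0.png

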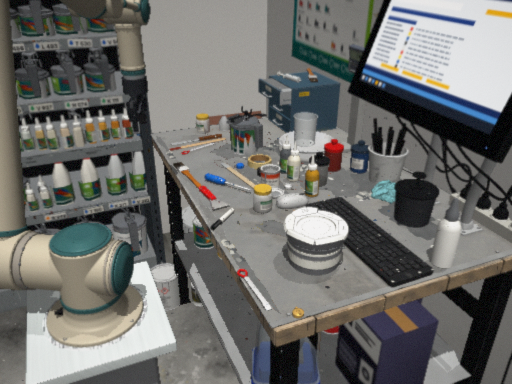

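The top view shows the tub's white lid at about (348,177), the jar at (220,186), the opener at (358,257) and the keyboard just beyond the tub. I'll measure the lid and zoom in.

```bash
cat > h.py <<'E'
import cv2,numpy as np
from rig import manip,get_image,camera_info
def ray(c,px,z):
    M=np.array(c["mtx"]);R=cv2.Rodrigues(np.array(c["rvec"]))[0];t=np.array(c["tvec"]).ravel()
    p=cv2.undistortPoints(np.array(px,float).reshape(-1,1,2),M,np.array(c["D"])).reshape(-1,2)
    o=-R.T@t;d=np.c_[p,np.ones(len(p))]@R
    return o+d*((z-o[2])/d[:,2])[:,None]
def proj(c,P): return cv2.projectPoints(np.array(P,float).reshape(-1,3),np.array(c["rvec"]),np.array(c["tvec"]),np.array(c["mtx"]),np.array(c["D"]))[0].reshape(-1,2)
E
python3 - <<'E'
from h import *
a=cv2.imread("pics/top0.png");b=cv2.imread("pics/side0.png")
m=(a.min(2)>170).astype(np.uint8);m[:, :290]=0;m[:,400:]=0;m[:130]=0;m[230:]=0
c=max(cv2.findContours(m,0,2)[0],key=cv2.contourArea)
P=ray(camera_info("top"),cv2.convexHull(c),0.117)[:,:2]
(ctr,r)=cv2.minEnclosingCircle(P.astype(np.float32));print(ctr,r,cv2.fitEllipse(c))
t=cv2.resize(a[130:225,300:395],(500,500),interpolation=2);u=cv2.resize(b[195:285,270:365],(500,474),interpolation=2)
o=np.zeros((500,800,3),np.uint8);o[:400,:400]=cv2.resize(t,(400,400));o[:379,400:]=cv2.resize(u,(400,379));cv2.imwrite("pics/z0.png",o)
E
```

```text
(0.5661073327064514, -0.01785195618867874) 0.08288182318210602 ((348.241943359375, 176.1999969482422), (65.00589752197266, 69.16150665283203), 117.22344970703125)
```

View pics/z0.png

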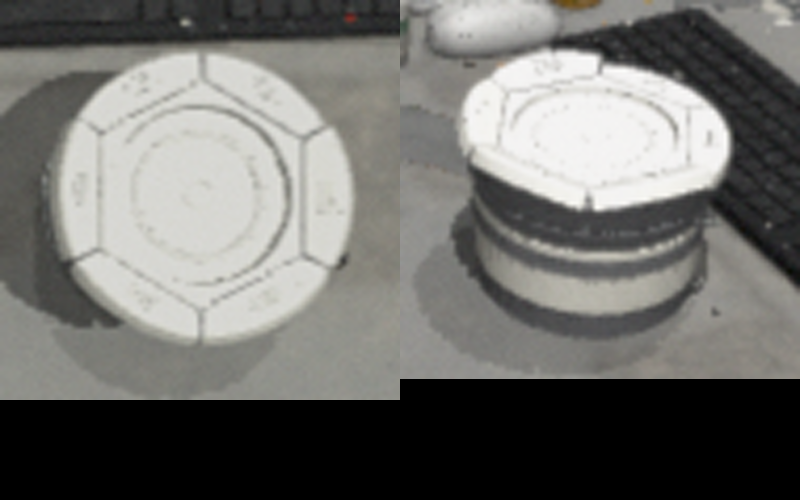

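The crops show the tub with a seam pointing along ±x, so the sections face ±y and ±30° off x. Some sections stand up. Next I'll move above the tub with closed fingers and look closer.

```bash
python3 -c "
from h import *
print(ray(camera_info('top'),[[347.9,176.3]],.112))"
python3 -m crank '{"translation":[[-20,-14,0],[-38,-26,0],[-38,-26,0],[-38,-26,0],[-38,-26,0],[-38,-26,0],[-38,-26,0],[-38,-26,0]],"roll":[0,0,0,0,0,0,0,0],"fingers":[0,0,0,0,0,0,0,0]}' 30
python3 -m crank '{"translation":[[-38,-26,0],[-38,-26,0],[-38,-26,0],[-38,-26,0],[-38,-26,0],[0,0,0],[0,0,0],[0,0,0]],"roll":[0,0,0,0,0,-0.137,-0.137,-0.137],"fingers":[0,0,0,0,0,0,0,0]}'
python3 - <<'E'
from h import *
c=camera_info("wrist");b=get_image("wrist");cv2.imwrite("pics/w1.png",b)
R=cv2.Rodrigues(np.array(c["rvec"]))[0];print(-R.T@np.array(c["tvec"]).ravel(),R[2])
s=manip.get_state();print(s["position"],s["ee_rot"],s["clock"])
E
```

```text
[[ 0.56487173 -0.01845887  0.112     ]]
clock: 0.9
position: [0.414, 0.2315, 0.2311]
ee_rot: [-0.0, 0.204, 0.979, 0.0]
contact_force: [0.3, 0.5, 0.2]
width: 0.0003
gripper_force: 0.0
clock: 1.7
position: [0.5357, 0.0375, 0.2306]
ee_rot: [-0.001, -0.002, 1.0, 0.0]
contact_force: [-0.1, -0.7, -0.2]
width: 0.0002
gripper_force: 0.0
[0.46633181 0.03785509 0.37351158] [ 2.73215395e-01  6.91580036e-04 -9.61952634e-01]
[0.53563786 0.03782185 0.23066869] [-6.69381261e-04 -4.19506652e-03  9.99990970e-01  1.15210387e-04] 1.75
```

View pics/w1.png

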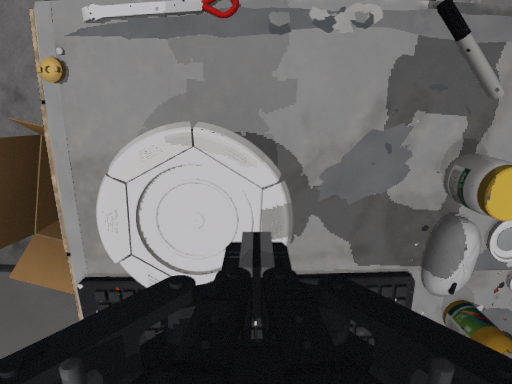

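The wrist view shows the tub centre near (197,218), with sections facing the expected directions and nothing tall nearby. Now I'll feel each section: at z≈0.117 a standing one resists and a shut one isn't touched.

```bash
python3 -m crank '{"translation":[[-29,18,0],[0,0,45],[0,0,45],[0,0,8],[0,0,5],[0,0,5],[0,0,5],[0,0,0]],"roll":[0,0,0,0,0,0,0,0],"fingers":[0,0,0,0,0,0,0,0]}'
```

```text
clock: 2.55
position: [0.5662, 0.0564, 0.1197]
ee_rot: [0.002, 0.0, 1.0, 0.0]
contact_force: [0.2, 0.4, 2.0]
width: 0.0002
gripper_force: 0.9
```

```bash
python3 -m crank '{"translation":[[0,0,2],[0,0,2],[0,0,2],[0,0,2],[0,0,0]],"roll":[0,0,0,0,0],"fingers":[0,0,0,0,0]}';python3 -m crank '{"translation":[[0,0,1],[0,0,1],[0,0,0]],"roll":[0,0,0],"fingers":[0,0,0]}'
```

```text
clock: 3.05
position: [0.5659, 0.0565, 0.1117]
ee_rot: [0.002, -0.0, 1.0, 0.0]
contact_force: [-0.1, 2.4, 6.0]
width: -0.0
gripper_force: 3.4
clock: 3.35
position: [0.566, 0.0566, 0.1116]
ee_rot: [0.002, -0.0, 1.0, 0.0]
contact_force: [-3.2, 2.0, 17.5]
width: -0.0003
gripper_force: 8.5
```

```bash
python3 -m crank '{"translation":[[0,0,-8],[0,0,-14],[33,-19,0],[32,-19,0],[0,0,6],[0,0,5],[0,0,3],[0,0,0]],"roll":[0,0,0,0,0,0,0,0],"fingers":[0,0,0,0,0,0,0,0]}'
python3 - <<'E'
from h import *
b=get_image("top");a=get_image("side")
cv2.imwrite("pics/z1.png",np.hstack([cv2.resize(b[130:225,300:395],(400,400),interpolation=2),cv2.resize(a[190:285,270:365],(400,400),interpolation=2)]))
E
```

```text
clock: 4.15
position: [0.4996, 0.0183, 0.1158]
ee_rot: [-0.001, -0.0, 1.0, -0.0]
contact_force: [-2.4, 0.0, 3.8]
width: 0.0
gripper_force: 1.5
```

View pics/z1.png

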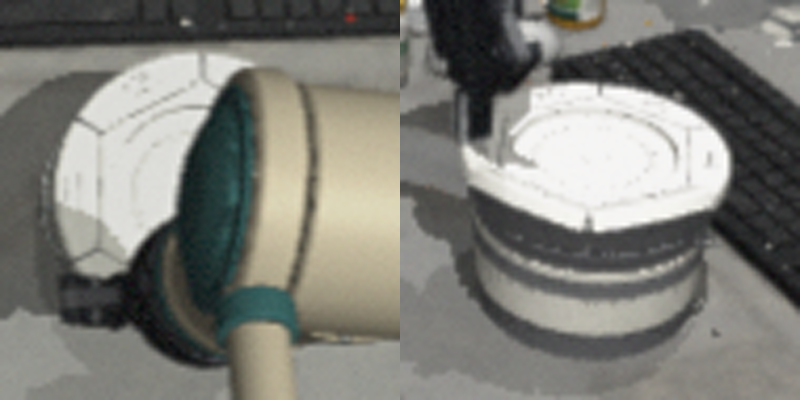

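The arm hides part of the top view. In the side crop, the far-left section that stood up earlier now lies flat. The current section pushes back (3.8 N at 0.116), so it's standing and I'll press it.

```bash
python3 -m crank '{"translation":[[0,0,2],[0,0,2],[0,0,1],[0,0,1],[0,0,0]],"roll":[0,0,0,0,0],"fingers":[0,0,0,0,0]}'
```

```text
clock: 4.75
position: [0.5006, 0.0185, 0.1116]
ee_rot: [0.001, -0.0, 1.0, 0.0]
contact_force: [-3.3, 0.7, 11.6]
width: -0.0
gripper_force: 5.9
```

```bash
python3 -m crank '{"translation":[[0,0,-6],[0,0,-15],[0,-37,0],[0,-37,0],[0,0,6],[0,0,5],[0,0,4],[0,0,0]],"roll":[0,0,0,0,0,0,0,0],"fingers":[0,0,0,0,0,0,0,0]}'
```

```text
clock: 5.55
position: [0.4998, -0.0554, 0.1159]
ee_rot: [-0.0, -0.001, 1.0, -0.0]
contact_force: [-0.5, -2.8, 3.9]
width: 0.0002
gripper_force: 1.5
```

```bash
python3 -m crank '{"translation":[[0,0,2],[0,0,2],[0,0,1],[0,0,1],[0,0,0]],"roll":[0,0,0,0,0],"fingers":[0,0,0,0,0]}'
python3 -m crank '{"translation":[[0,0,-6],[0,0,-15],[-32,-19,0],[-32,-19,0],[0,0,6],[0,0,5],[0,0,4],[0,0,0]],"roll":[0,0,0,0,0,0,0,0],"fingers":[0,0,0,0,0,0,0,0]}'
```

```text
clock: 6.05
position: [0.5, -0.055, 0.1115]
ee_rot: [0.0, -0.0, 1.0, 0.0]
contact_force: [-3.5, 0.1, 12.2]
width: -0.0003
gripper_force: 5.9
clock: 6.85
position: [0.5636, -0.0936, 0.1163]
ee_rot: [0.0, -0.0, 1.0, -0.0]
contact_force: [0.7, -1.2, 2.8]
width: 0.0001
gripper_force: 1.6
```

```bash
python3 -m crank '{"translation":[[0,0,2],[0,0,2],[0,0,1],[0,0,1],[0,0,0]],"roll":[0,0,0,0,0],"fingers":[0,0,0,0,0]}'
python3 -m crank '{"translation":[[0,0,-6],[0,0,-15],[-33,19,0],[-32,19,0],[0,0,6],[0,0,5],[0,0,3],[0,0,0]],"roll":[0,0,0,0,0,0,0,0],"fingers":[0,0,0,0,0,0,0,0]}'
```

```text
clock: 7.35
position: [0.5633, -0.0932, 0.1116]
ee_rot: [0.0, -0.0, 1.0, 0.0]
contact_force: [-3.0, -1.1, 10.9]
width: 0.0001
gripper_force: 5.3
clock: 8.15
position: [0.627, -0.0558, 0.1162]
ee_rot: [-0.002, 0.0, 1.0, 0.0]
contact_force: [0.3, -0.1, -0.1]
width: -0.0003
gripper_force: 0.0
```

The 330° section gives no resistance, so it seems to be shut already. On to the last one.

```bash
python3 -m crank '{"translation":[[0,0,-14],[0,37,0],[0,37,0],[0,0,6],[0,0,5],[0,0,3],[0,0,0]],"roll":[0,0,0,0,0,0,0],"fingers":[0,0,0,0,0,0,0]}'
```

```text
clock: 8.85
position: [0.6283, 0.0171, 0.1166]
ee_rot: [-0.001, 0.001, 1.0, -0.0]
contact_force: [-0.4, -0.9, -0.4]
width: -0.0005
gripper_force: 0.0
```

Also untouched. I'll retreat and check all six in the pictures.

```bash
python3 -m crank '{"translation":[[0,0,-40],[0,0,-45],[0,0,-20],[20,30,0],[28,40,0],[28,40,0],[28,40,0],[28,40,0]],"roll":[0,0,0,0,0,0,0,0],"fingers":[0,0,0,0,0,0,0,0]}' | head -2
python3 -m crank '{"translation":[[28,40,0],[28,40,0],[28,40,0],[28,40,0],[28,40,0],[0,0,0]],"roll":[0,0,0,0,0,0],"fingers":[0,0,0,0,0,0]}'
python3 - <<'E'
from h import *
b=get_image("top");a=get_image("side")
cv2.imwrite("pics/topf.png",b);cv2.imwrite("pics/sidef.png",a)
cv2.imwrite("pics/z2.png",np.hstack([cv2.resize(b[130:225,300:395],(400,400),interpolation=2),cv2.resize(a[190:285,270:365],(400,400),interpolation=2)]))
d=cv2.absdiff(cv2.imread("pics/top0.png"),b).max(2)
print([cv2.boundingRect(c) for c in cv2.findContours((d>50).astype(np.uint8),0,2)[0] if cv2.contourArea(c)>6])
E
```

```text
clock: 9.65
position: [0.496, 0.2086, 0.2225]
clock: 10.25
position: [0.3537, 0.412, 0.2225]
ee_rot: [-0.001, -0.003, 1.0, 0.002]
contact_force: [0.8, 0.1, -0.4]
width: -0.0003
gripper_force: 0.0
[(41, 366, 9, 18), (0, 365, 27, 19), (148, 355, 21, 29), (308, 352, 17, 11), (106, 317, 50, 67), (97, 314, 4, 8), (165, 280, 5, 4), (151, 257, 15, 5), (0, 250, 117, 130), (62, 245, 112, 75), (91, 244, 22, 7), (114, 237, 51, 11), (117, 216, 17, 13)]
```

View pics/z2.png

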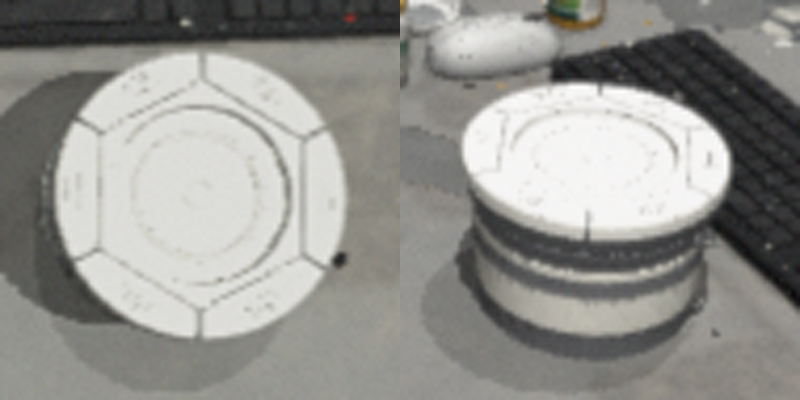

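The lid outline is now round and smooth in both views, all six sections lie flat, and the tub hasn't moved (centre still around crop (202,195)). Handing in.

```bash
python3 -c "
from rig import manip
print(manip.sign_off())"
```

```text
the job is handed in; nothing more can be done
None
```

The tub is sealed and handed in at about 10 s: I pressed the four standing sections down to the stop, left alone the two that offered no resistance, and the final pictures show all six flat and nothing else moved.

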